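# Sort the sideboard oddments into the bamboo tiers

## Robot

A 6-joint arm with a two-finger parallel gripper is mounted at the origin on the work surface. World frame = base frame: x ahead of the robot, y to its left, z up, the work surface at z = 0. Lengths are in m, angles in rad, forces in N, time in s.
With the tool pointing down it reaches from about 0.4 to 0.825 m from the base axis. Payload 7 kg.
Tool frame: the origin (TCP) lies midway between the tips of the shut fingers; the grasp point (between the pads) lies 19 mm behind it; z points along the fingers, y is the line along which they close (so a half turn about z gives the same grasp; the last joint's range is limited). The gripper opens to 88 mm and grips with 3 to 60 N. Pads are 19 mm wide; open, the fingers measure 130 mm over their backs; the gripper's body (78 mm by 193 mm) begins 47 mm behind the grasp point.
Start: joints at [1.497, 0.359, 0.012, 0, -1.224, -0.288], TCP at [0.239, 0.631, 0.227] pointing down, gripper open.
Joint ranges: [-3.07, 3.07], [-1.43, 2.12], [-1.02, 1.25], [-3.03, 1.67], [-3.05, -0], [-3.03, 3.03]. Speed limits (rad/s): [2.39, 2.39, 3.01, 3.14, 3.14, 3.14].

## Interface

Orientations are given as [roll, pitch, yaw] about the fixed x, y, z axes, in that order (R = Rz(yaw) Ry(pitch) Rx(roll)).
In Python, from station import get_state, grab_frame, calibration, job_done, boxes_of, regions_of, spot_point gives the robot as it stands. The module is installed in compiled form; this text tells all that it offers.
- The arm moves only by the tool arm_command, never from a script. Its argument "commands" is a list of rows, each an object of numbers: "tx", "ty", "tz": the shift along the tool's x, y, z each as a share of 25 cm, from -1 to 1; "twist": the turn about the tool's z as a share of 180 degrees, from -1 to 1. A call has exactly 8 rows; each row is the pose to reach, as a shift and turn from the pose commanded when the call began, along the tool's axes at that moment, turning the shorter way round; what a row does not reach only later rows make up. A row lasts 1/12 s, in which the tool goes at most 41.7 mm and 7.16 degrees, less where a joint would pass 70% of its speed; a pose out of reach is approached as far as the arm can. A call with a number of a shift or a turn outside -1 to 1 is refused whole. A call with a gripper value outside its range is refused whole. "claw" is the opening, from 0 (shut) to 1 (fully open), set as the call begins (left out, the last holds). The fingers move at their own pace and stop on an object; "grip_force" is the grip in N (left out, the last holds). Time passes only in rows, so rows that repeat a pose let the fingers close, or fill a call up. It gives the time, the measured TCP pose, the force, the opening and the grip force at its end, in the units of the state.
- get_state(): the state, without advancing time (a new reading comes with each control period).
- grab_frame(name): name is "scene" or "top" or "wrist"; returns the picture (480x640x3 uint8, red, green, blue); there is no depth.
- calibration(name): a dict with "camera_matrix" (3x3 intrinsics, pixels), "k1" (the pictures are not rectified: a ray, as slopes to the right and down, at radius r is drawn at 1 + k1 r^2 times it, then the intrinsics apply), "extrinsics" (4x4, takes a point from camera to world coordinates). Camera axes: x right, y down, z forward; pixel columns grow to the right and rows downward; lengths in m; the calibration is good to about 2 mm. A picture is of the moment at which its call begins: read the wrist's pose just before it. calibration takes no time and is no camera call; for the wrist camera it gives the pose at the moment of the call.
- job_done(): hands the job in; it is judged then, once.
Trained networks look in the newest picture that a camera, given by its name, has taken for a name from the list of things; names that differ only in an ending like _2 or _b are one class to them, and where a whole thing is asked for, a point or a joint stands for the part that bears it (a point fixed in the world has none). Each returns a list of dicts, best first, with "score" (0 to 1); they miss things now and then, are a little off and sometimes report something else, mostly with a low value. They report only what shows in the picture. A call takes as long as a camera call. They do not tell look-alikes from the thing itself.
- boxes_of(query, camera): "rect" ([left, top, right, bottom] in pixels, round what is visible of it).
- regions_of(query, camera): "region" (480x640 bool, what is visible of it) and "rect" ([left, top, right, bottom] in pixels, round what is visible of it).
- spot_point(query, camera): "uv" ([column, row] in pixels: a listed point, or the origin of a listed thing).
The state is a dict: "t": time; "q": joint angles; "qd": joint speeds; "joint_efforts": joint torques, N m; "eef_pos": TCP position; "ee_rot": TCP orientation; "force": force on the tool from outside, world axes, zero at the start; "moment": the same for the moment, N m; "width": finger opening in m; "gripper_force": force on a finger pad.
Only numpy, scipy, OpenCV 4.12 (cv2) and the standard library are available. Lean on these libraries where they do the work, as an engineer would, in place of code of your own. Each camera call takes 0.05 s, during which the arm holds its last target. There are 200 camera calls.

## Task

Tidy the loose oddments on the sideboard into the three bamboo tiers: the two river stones go in the divided tier, one stone in each bay, both tealights in the plain tier without divider or handles, and the matchbox in the tier with the loop handles. Each thing must lie flat and right way up on its tier's floor, nothing stacked or leaning; set things down gently instead of dropping them, and leave the jug and the photo frame undisturbed.

Things in the scene. Friction and masses are not known exactly. Their poses are not given: they have to be found in the camera images.
- tier_plain: Bamboo tier, the plain deep one: open tray 40 mm high without divider or handles; inside 110 (x) by 180 (y), outside 120 by 190, walls and floor 5 thick; origin: centre of its underside; x along the short side, y along the long side, z up; fixed, long side roughly along world y.
- tier_divided: Bamboo tier, open tray 34 mm high, parted by one low wall into two bays; inside 110 (x) by 180 (y), outside 120 by 190, walls and floor 5 thick; origin: centre of its underside; x along the short side, y along the long side, z up; fixed, long side roughly along world y. The wall (5 thick, top 28 above the underside) runs along x at y = 0; the bays, 110 by 87, are centred at y = +46 and -46 mm.
- tier_handled: Bamboo tier, open tray 34 mm high without divider, a small loop handle sticking out 16 mm at each short end (y = +95 and -95 mm); inside 110 (x) by 180 (y), outside 120 by 190, walls and floor 5 thick; origin: centre of its underside; x along the short side, y along the long side, z up; fixed, long side roughly along world y.
- stone_large: The larger smooth grey river stone, an oval pebble 54 (x) by 42 (y) by 30 mm (z), widest at half height, about 110 g, with slightly flattened underside and top; origin at the centre of its underside, x along its length, z up.
- stone_small: The smaller smooth grey-brown river stone, an oval pebble 43 (x) by 34 (y) by 26 mm (z), widest at half height, about 60 g, with slightly flattened underside and top; origin at the centre of its underside, x along its length, z up.
- tealight_a: Tealight: a round aluminium cup of white wax, 40 mm across and 20 mm high, about 25 g, with a 4 mm stub of wick; origin at the centre of its underside, z up. Alike to the other tealight.
- tealight_b: The other tealight, exactly alike: 40 mm across, 20 mm high, about 25 g; origin at the centre of its underside, z up.
- matchbox: Closed plain cardboard matchbox, rigid, 58 (x) by 38 (y) by 22 mm (z), about 30 g, lying flat; origin at the centre of its underside, x along its length, z up.
- jug: Bystander: turquoise ceramic jug, 96 mm across and 150 mm high, handle out to 81 mm from its axis at its +y, standing on an orange round trivet 160 across and 8 thick at the robot's left; origin at the centre of its underside. Leave alone.
- photo_frame: Bystander: empty silver aluminium photo frame 120 mm wide and 150 mm high, standing upright with a slight backward lean on its strut (70 mm deep) at the robot's right; origin at the foot of the frame, in the middle of its width, y along its width. Leave alone.
Not all that is in view belongs to the job. What is shaped like the matchbox but green or yellow is not meant.

How it is judged:
By the outcome, as a careful person would: the job done as asked, in the order asked, and still so for the second after the job is handed in, with the robot touching nothing.
It also fails if it takes over 136 s, if anything falls off the work surface, if the arm or the gripper's body presses on something with over 40 N, if the wrist force passes 120 N, or if a joint passes its speed limit or range.

## Working session

There is one attempt and no reset: what is moved stays moved. The work goes in short steps, Python scripts to look and compute and a tool call to move; the robot and the scene stay as the last step left them, time stands still between calls to the robot, and variables do not carry over. Pictures are saved under pics/ and viewed, at most 14 in all, crops included, and the job is handed in when it is done.

Besides the shell and the picture viewer there is one more tool, called after "Request:" as a command line: name --argument value ..., lists and objects as JSON in quotes. arm_command: Moves the arm, as the interface text tells. Shift numbers are shares of 25 cm and turn numbers shares of 180 degrees, none past 1 either way. Its arguments: {"type":"object","properties":{"commands":{"type":"array"},"claw":{"type":"number"},"grip_force":{"type":"number"}},"required":["commands"]}

```bash
mkdir -p pics; cat > h.py <<'E'
import numpy as np, cv2
from station import *
def save(cam,name):
    im=grab_frame(cam); cv2.imwrite(f'pics/{name}.png',im[:,:,::-1]); return im
def cast(cal,uv,z):
    K=np.array(cal['camera_matrix']);T=np.array(cal['extrinsics'])
    d=np.array([(uv[0]-K[0,2])/K[0,0],(uv[1]-K[1,2])/K[1,1]]); r=d.copy()
    for _ in range(20): r=d/(1+cal['k1']*(r@r))
    v=T[:3,:3]@np.array([r[0],r[1],1]); o=T[:3,3]
    return o+v*(z-o[2])/v[2]
E
python3 - <<'E'
from h import *
s=get_state(); print(s['t'],s['eef_pos'],s['ee_rot'],s['width'])
for c in ['top','scene']:
    save(c,c+'0'); k=calibration(c); print(c,np.round(k['extrinsics'],3).tolist(),k['camera_matrix'],k['k1'])
k=calibration('top')
for n,z in [('tier_plain',.03),('tier_divided',.03),('tier_handled',.03),('stone_large',.015),('stone_small',.013),('tealight_a',.01),('matchbox',.011)]:
    for d in boxes_of(n,'top')[:5]:
        r=d['rect'];u=[(r[0]+r[2])/2,(r[1]+r[3])/2]
        print(n,round(d['score'],2),np.round(r),np.round(cast(k,u,z),3))
E
```

```text
0.0 [0.23876822 0.63081882 0.2256304 ] [ 3.13993280e+00 -1.32369778e-04 -3.61956562e-01] 0.0875199973550775
top [[-0.004, -0.995, 0.101, 0.33], [-1.0, 0.005, 0.012, -0.019], [-0.012, -0.101, -0.995, 1.515], [0.0, 0.0, 0.0, 1.0]] [[481.73924525   0.         313.65513325]
 [  0.         481.73924525 229.19423725]
 [  0.           0.           1.        ]] -0.013693524787326163
scene [[0.461, 0.575, -0.676, 1.348], [0.888, -0.298, 0.351, -0.47], [0.001, -0.762, -0.648, 0.885], [0.0, 0.0, 0.0, 1.0]] [[519.58573179   0.         316.91740209]
 [  0.         519.58573179 231.43907852]
 [  0.           0.           1.        ]] -0.04868819484152023
tier_plain 0.92 [278. 162. 344. 204.] [0.627 0.007 0.03 ]
tier_plain 0.18 [106. 219. 156. 252.] [0.464 0.568 0.03 ]
tier_divided 0.7 [363. 181. 426. 227.] [ 0.558 -0.253  0.03 ]
tier_handled 0.57 [187. 175. 261. 218.] [0.586 0.279 0.03 ]
stone_large 0.66 [283. 161. 345. 204.] [ 0.63  -0.002  0.015]
stone_large 0.53 [266. 240. 281. 256.] [0.423 0.124 0.015]
stone_small 0.57 [108. 218. 156. 255.] [0.463 0.572 0.013]
stone_small 0.53 [344. 242. 354. 255.] [ 0.422 -0.111  0.013]
matchbox 0.81 [426. 245. 442. 261.] [ 0.406 -0.374  0.011]
matchbox 0.73 [367. 272. 388. 293.] [ 0.317 -0.199  0.011]
matchbox 0.72 [454. 231. 478. 249.] [ 0.446 -0.478  0.011]
matchbox 0.65 [397. 253. 412. 276.] [ 0.371 -0.283  0.011]
matchbox 0.63 [412. 285. 430. 308.] [ 0.272 -0.333  0.011]
```

```bash
python3 -c "
import cv2
i=cv2.imread('pics/top0.png');cv2.imwrite('pics/top0c.png',cv2.resize(i[150:350,90:490],None,fx=2,fy=2,interpolation=cv2.INTER_CUBIC))"
```

```text
(no output)
```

View pics/top0c.png

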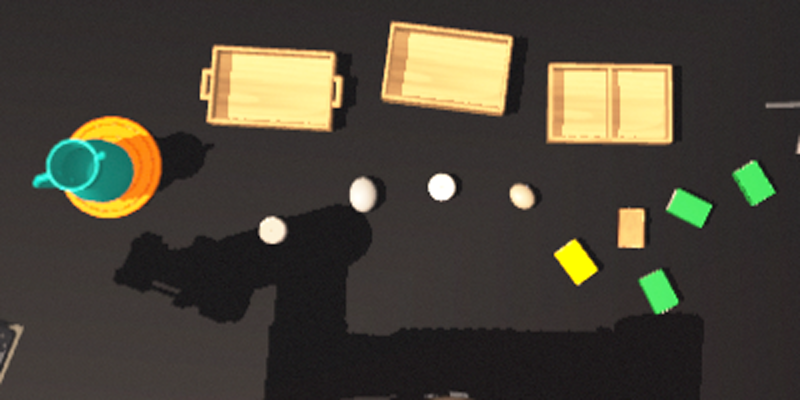

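View pics/scene0.png

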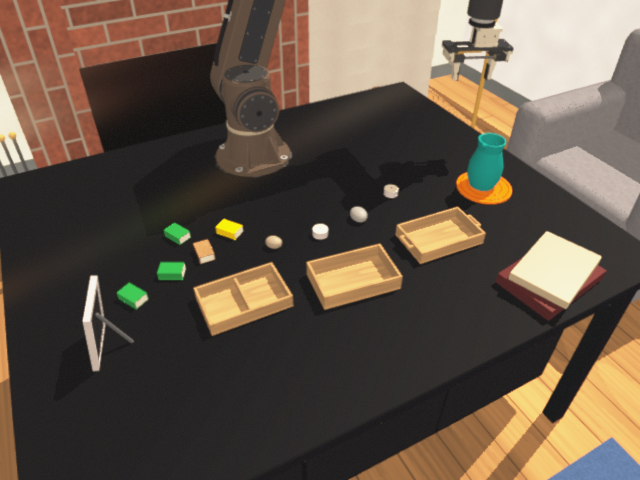

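The top view shows the handled tier at left, the plain one in the middle and the divided one at right. In full-image pixels, the large stone is at (271,247), the small stone at (351,247), the tealights at (310,243) and (226,265), and the orange matchbox at (405,264). Green and yellow boxes are decoys.

```bash
cat >> h.py <<'E'
def go(x,y,z,yaw=None):
    "row numbers for an absolute pose; yaw taken modulo pi"
    s=get_state(); p=s['eef_pos']; w=s['ee_rot'][2]; d=np.array([x,y,z])-p
    c,n=np.cos(w),np.sin(w)
    t=0 if yaw is None else -((yaw-w+np.pi/2)%np.pi-np.pi/2)
    print('go',np.round(np.array([c*d[0]+n*d[1],n*d[0]-c*d[1],-d[2]])/.25,3),'twist',round(t/np.pi,3),'q',np.round(s['q'],2))
def blob(cal,mask,z):
    "centre, long-axis yaw (deg), sizes (mm) of a mask cast to height z"
    c=max(cv2.findContours(mask.astype(np.uint8),0,1)[0],key=cv2.contourArea)[:,0,:]
    P=np.array([cast(cal,p,z)[:2] for p in c]); r=cv2.minAreaRect((P*1000).astype(np.float32))
    B=cv2.boxPoints(r);e=[B[1]-B[0],B[2]-B[1]];l=max(e,key=np.linalg.norm)
    return np.round(r[0],1),round(np.degrees(np.arctan2(l[1],l[0]))%180,1),np.round(sorted(r[1]),1)
E
python3 - <<'E'
from h import *
im=cv2.imread('pics/top0.png');k=calibration('top')
m=(im.max(2)>110).astype(np.uint8)
n,L,st,ce=cv2.connectedComponentsWithStats(m)
for nm,u,z in [('SL',(271,247),.015),('SS',(351,247),.013),('T1',(310,243),.018),('T2',(226,265),.018),('M',(405,264),.02),('handled',(203,173),.034),('plain',(281,180),.04),('div',(395,185),.03)]:
    i=L[u[1]-3:u[1]+4,u[0]-3:u[0]+4]; i=np.bincount(i[i>0]).argmax()
    print(nm,st[i],np.round(cast(k,ce[i],z)*1000),blob(k,L==i,z))
go(.424,.123,.2)
E
```

```text
SL [265 238  13  18 184] [428. 133.  15.] (array([428.9, 132.8]), np.float32(0.2), array([37.6, 53.2]))
SS [345 242  12  13 124] [ 424. -115.   13.] (array([ 423.2, -115.4]), np.float32(179.4), array([34.3, 37.5]))
T1 [304 237  14  14 154] [439.   9.  18.] (array([437.5,   9.3]), np.float32(179.7), array([40.5, 40.6]))
T2 [219 258  14  14 154] [373. 273.  18.] (array([373.2, 273.8]), np.float32(89.8), array([40.3, 40.7]))
M [399 254  14  20 264] [ 374. -283.   20.] (array([ 374. , -284.4]), np.float32(178.8), array([40.2, 59.3]))
handled [ 190  172   72   44 2646] [594. 275.  34.] (array([594.2, 275. ]), np.float32(86.4), array([127.5, 222.6]))
plain [ 280  161   67   47 2549] [622.   0.  40.] (array([6.22e+02, 5.00e-01]), np.float32(82.5), array([129.4, 193.6]))
div [ 363  181   64   41 2531] [ 567. -252.   30.] (array([ 568.2, -252.1]), np.float32(89.7), array([126. , 195.4]))
go [1.412 1.639 0.106] twist 0.0 q [ 1.5   0.36  0.01 -0.   -1.22 -0.29]
```

Request:
arm_command --commands '[{"tx":0.706,"ty":0.82,"tz":0,"twist":-0.115},{"tx":0.706,"ty":0.82,"tz":0,"twist":-0.115},{"tx":0.706,"ty":0.82,"tz":0,"twist":-0.115},{"tx":0.706,"ty":0.82,"tz":0,"twist":-0.115},{"tx":0.706,"ty":0.82,"tz":0,"twist":-0.115},{"tx":0.706,"ty":0.82,"tz":0,"twist":-0.115},{"tx":0.706,"ty":0.82,"tz":0,"twist":-0.115},{"tx":0.706,"ty":0.82,"tz":0,"twist":-0.115}]' --claw 1 --grip_force 15

```text
t: 1.12
eef_pos: [0.3321, 0.3733, 0.2273]
ee_rot: [-3.141, -0.0, -0.003]
force: [-0.0, -0.4, 0.1]
width: 0.0879
gripper_force: 0.0
```

```bash
python3 -c "
from h import *
s=get_state();print(s['t'],s['eef_pos'],s['ee_rot']);go(.41,.08,.22,0)"
```

```text
1.1167 [0.33213854 0.37329617 0.22727726] [-3.14089074e+00 -2.80561844e-05 -3.09654658e-03]
go [0.315 1.172 0.029] twist -0.001 q [ 1.24  0.07 -0.36 -0.   -1.14  0.33]
```

Request:
arm_command --commands '[{"tx":0.37,"ty":0.96,"tz":0.1},{"tx":0.37,"ty":0.96,"tz":0.1},{"tx":0.37,"ty":0.96,"tz":0.1},{"tx":0.37,"ty":0.96,"tz":0.1},{"tx":0.37,"ty":0.96,"tz":0.1},{"tx":0.37,"ty":0.96,"tz":0.1},{"tx":0.37,"ty":0.96,"tz":0.1},{"tx":0.37,"ty":0.96,"tz":0.1}]'

```text
invalid input
```

```bash
python3 -c "
from h import *
k=calibration('wrist');im=save('wrist','w1');print(np.round(k['extrinsics'],3).tolist(),k['camera_matrix'])
go(.428,.133,.003,0)
for d in regions_of('stone_large','wrist')[:3]: print(d['score'],d['rect'],blob(k,d['region'],.015))
for d in regions_of('tealight_a','wrist')[:3]: print(d['score'],d['rect'],blob(k,d['region'],.02))
"
```

```text
[[-0.004, -0.958, -0.286, 0.41], [-1.0, 0.004, 0.002, 0.373], [-0.001, 0.286, -0.958, 0.385], [0.0, 0.0, 0.0, 1.0]] [[417.64127322   0.         315.72076072]
 [  0.         417.64127322 240.78954463]
 [  0.           0.           1.        ]]
go [0.386 0.968 0.897] twist -0.001 q [ 1.24  0.07 -0.36 -0.   -1.14  0.33]
0.64 [567.1, 68.3, 617.8, 129.7] (array([428. , 133.9]), np.float32(159.1), array([47.8, 52.9]))
0.67 [400.9, 139.1, 452.4, 183.5] (array([373.2, 277.2]), np.float32(75.1), array([38.9, 42.2]))
```

View pics/w1.png

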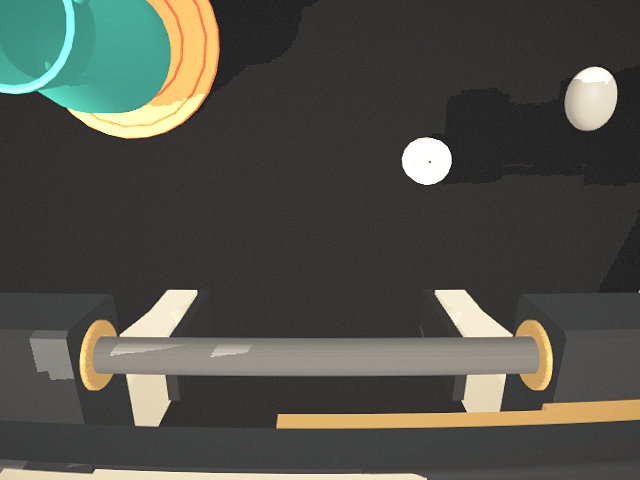

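The wrist view shows the large stone at (590,98) and a tealight at (427,161), consistent with the top view.

Request:
arm_command --commands '[{"tx":0.2,"ty":0.96,"tz":0.1,"twist":0},{"tx":0.2,"ty":0.96,"tz":0.1,"twist":0},{"tx":0.2,"ty":0.96,"tz":0.1,"twist":0},{"tx":0.2,"ty":0.96,"tz":0.1,"twist":0},{"tx":0.2,"ty":0.96,"tz":0.1,"twist":0},{"tx":0.2,"ty":0.96,"tz":0.1,"twist":0},{"tx":0.2,"ty":0.96,"tz":0.1,"twist":0},{"tx":0.2,"ty":0.96,"tz":0.1,"twist":0}]'

```text
t: 1.93
eef_pos: [0.3817, 0.1363, 0.2015]
ee_rot: [3.141, 0.0, -0.003]
force: [-0.8, 0.3, 0.1]
width: 0.0876
gripper_force: 0.0
```

```bash
python3 -c "
from h import *
k=calibration('wrist');im=save('wrist','w2')
for n,z in [('stone_large',.015),('tealight_a',.018),('stone_small',.013)]:
  for d in regions_of(n,'wrist')[:3]: print(n,d['score'],d['rect'],blob(k,d['region'],z))
go(.428,.133,.003,0)
"
```

```text
stone_large 0.97 [290.8, 122.7, 344.0, 188.9] (array([428.2, 134.4]), np.float32(33.8), array([45. , 49.4]))
tealight_a 0.71 [128.8, 198.5, 181.8, 247.1] (array([374.3, 272.2]), np.float32(121.4), array([38.6, 44.6]))
stone_small 0.6 [585.8, 141.3, 635.7, 187.2] (array([ 424.6, -114.2]), np.float32(67.2), array([34.3, 46.7]))
go [0.186 0.022 0.794] twist 0.0 q [ 0.84 -0.09 -0.58  0.   -1.08  0.73]
```

```bash
cat >> h.py <<'E'
def ell(cal,mask,z):
    c=max(cv2.findContours(mask.astype(np.uint8),0,1)[0],key=cv2.contourArea)[:,0,:]
    P=np.array([cast(cal,p,z)[:2]*1000 for p in c],np.float32); (x,y),(a,b),t=cv2.fitEllipse(P)
    return np.round([x,y],1),'long yaw',round((t+(0 if a>b else 90)+90)%180-90,1),np.round([a,b],1)
E
python3 -c "
from h import *
k=calibration('wrist');grab_frame('wrist')
print(ell(k,regions_of('stone_large','wrist')[0]['region'],.015))
print(ell(k,regions_of('stone_small','wrist')[0]['region'],.015))
"
```

```text
(array([427.8, 134. ]), 'long yaw', 1.2, array([41.3, 52.6]))
(array([ 424.1, -112.4]), 'long yaw', 59.4, array([34.4, 45.3]))
```

Request:
arm_command --commands '[{"tx":0.185,"ty":0.01,"tz":0.1,"twist":0},{"tx":0.185,"ty":0.01,"tz":0.25,"twist":0},{"tx":0.185,"ty":0.01,"tz":0.4,"twist":0},{"tx":0.185,"ty":0.01,"tz":0.55,"twist":0},{"tx":0.185,"ty":0.01,"tz":0.67,"twist":0},{"tx":0.185,"ty":0.01,"tz":0.74,"twist":0},{"tx":0.185,"ty":0.01,"tz":0.77,"twist":0},{"tx":0.185,"ty":0.01,"tz":0.785,"twist":0}]'

```text
t: 2.95
eef_pos: [0.4271, 0.1346, 0.0042]
ee_rot: [3.14, 0.002, 0.001]
force: [-0.6, 0.5, -0.2]
width: 0.0874
gripper_force: 0.0
```

Request:
arm_command --commands '[{"tx":0,"ty":0,"tz":0,"twist":0},{"tx":0,"ty":0,"tz":0,"twist":0},{"tx":0,"ty":0,"tz":0,"twist":0},{"tx":0,"ty":0,"tz":0,"twist":0},{"tx":0,"ty":0,"tz":0,"twist":0},{"tx":0,"ty":0,"tz":0,"twist":0},{"tx":0,"ty":0,"tz":0,"twist":0},{"tx":0,"ty":0,"tz":0,"twist":0}]' --claw 0 --grip_force 15

```text
t: 3.62
eef_pos: [0.4277, 0.1345, 0.0055]
ee_rot: [-3.141, -0.0, -0.0]
force: [0.4, 0.2, 4.2]
width: 0.0398
gripper_force: 15.1
```

Request:
arm_command --commands '[{"tx":0,"ty":0,"tz":-0.06,"twist":0},{"tx":0,"ty":0,"tz":-0.18,"twist":0},{"tx":0.03,"ty":0.05,"tz":-0.32,"twist":0.03},{"tx":0.06,"ty":0.16,"tz":-0.42,"twist":0.07},{"tx":0.1,"ty":0.28,"tz":-0.45,"twist":0.11},{"tx":0.15,"ty":0.4,"tz":-0.45,"twist":0.15},{"tx":0.2,"ty":0.52,"tz":-0.45,"twist":0.19},{"tx":0.25,"ty":0.62,"tz":-0.45,"twist":0.22}]'

```text
t: 4.28
eef_pos: [0.49, -0.0223, 0.1181]
ee_rot: [-3.141, -0.0, -0.698]
force: [0.6, 0.8, -1.7]
width: 0.0406
gripper_force: 15.0
```

```bash
python3 -c "
from h import *
go(.571,-.206,.13,-np.pi/2)
"
```

```text
go [ 0.721  0.355 -0.047] twist 0.278 q [ 0.36  0.16 -0.54 -0.   -0.88  0.52]
```

Request:
arm_command --commands '[{"tx":0.12,"ty":0.06,"tz":-0.04,"twist":0.035},{"tx":0.24,"ty":0.12,"tz":-0.04,"twist":0.07},{"tx":0.36,"ty":0.18,"tz":-0.04,"twist":0.11},{"tx":0.48,"ty":0.24,"tz":-0.04,"twist":0.15},{"tx":0.58,"ty":0.29,"tz":-0.04,"twist":0.19},{"tx":0.67,"ty":0.33,"tz":-0.04,"twist":0.23},{"tx":0.72,"ty":0.355,"tz":-0.04,"twist":0.265},{"tx":0.72,"ty":0.355,"tz":-0.04,"twist":0.28}]'

```text
t: 4.95
eef_pos: [0.5725, -0.2063, 0.1268]
ee_rot: [3.14, -0.0, -1.58]
force: [-0.1, 0.3, -0.9]
width: 0.0401
gripper_force: 15.0
```

```bash
python3 -c "
from h import *
k=calibration('wrist');save('wrist','w3');print(k['extrinsics'][:3])
print([(d['score'],d['rect'],blob(k,d['region'],.034)) for d in regions_of('tier_divided','wrist')[:2]])
K=calibration('top');save('top','t3')
print([(d['score'],d['rect'],blob(K,d['region'],.034)) for d in regions_of('tier_divided','top')[:2]])
go(.571,-.206,.012,-np.pi/2)
"
```

```text
[[-0.999944    0.01046896  0.00155089  0.57226074]
 [ 0.01047544  0.9582162   0.28585307 -0.28357966]
 [ 0.0015065   0.2858533  -0.95827221  0.28432475]]
[(0.94, [215.8, 0.8, 435.0, 300.2], (array([ 567.6, -258.2]), np.float32(89.2), array([120.8, 176.8])))]
[(0.56, [365.1, 186.2, 424.3, 225.2], (array([ 561.3, -310.9]), np.float32(178.7), array([ 77.4, 119.5])))]
go [0.01  0.002 0.462] twist 0.0 q [-0.02  0.33 -0.27 -0.   -0.97  0.02]
```

View pics/w3.png

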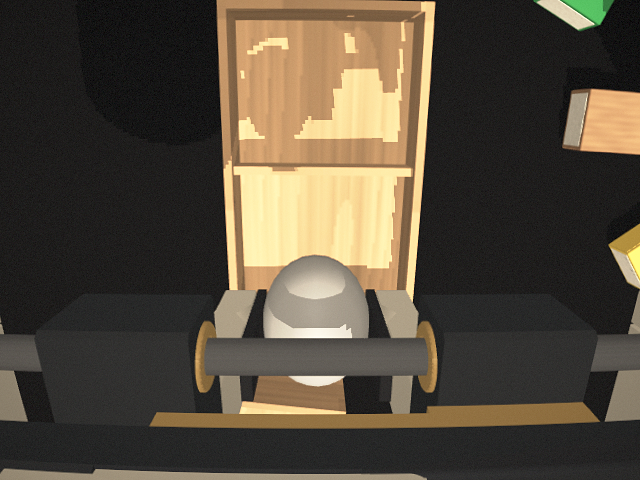

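The wrist view shows the held stone between the pads. The divider top is at row ~170, and the rim's outer top edges run along columns 217 and 435 at row 2.

```bash
python3 -c "
from h import *
k=calibration('wrist')
for u,z in [((217,2),.034),((435,2),.034),((231,170),.028),((412,171),.028),((322,168),.028),((322,175),.028),((228,230),.034),((421,230),.034)]: print(u,np.round(cast(k,u,z)*1000))
"
```

```text
(217, 2) [ 626. -343.   34.]
(435, 2) [ 506. -343.   34.]
(231, 170) [ 624. -249.   28.]
(412, 171) [ 513. -249.   28.]
(322, 168) [ 568. -251.   28.]
(322, 175) [ 568. -246.   28.]
(228, 230) [ 627. -213.   34.]
(421, 230) [ 506. -213.   34.]
```

Request:
arm_command --commands '[{"tx":-0.012,"ty":0.022,"tz":0.06,"twist":0},{"tx":-0.012,"ty":0.022,"tz":0.16,"twist":0},{"tx":-0.012,"ty":0.022,"tz":0.26,"twist":0},{"tx":-0.012,"ty":0.022,"tz":0.34,"twist":0},{"tx":-0.012,"ty":0.022,"tz":0.4,"twist":0},{"tx":-0.012,"ty":0.022,"tz":0.435,"twist":0},{"tx":-0.012,"ty":0.022,"tz":0.452,"twist":0},{"tx":-0.012,"ty":0.022,"tz":0.46,"twist":0}]'

```text
t: 5.82
eef_pos: [0.5665, -0.2003, 0.0126]
ee_rot: [3.141, -0.0, -1.57]
force: [-0.1, -0.2, -0.8]
width: 0.0404
gripper_force: 15.0
```

```bash
python3 -c "
from h import *
s=get_state();print(s['eef_pos'],s['force'],s['width'])
go(.567,-.203,.0105,-np.pi/2)
"
```

```text
[ 0.56651459 -0.20030168  0.01260909] [-0.14139128 -0.16463012 -0.8304221 ] 0.040405410572575164
go [ 0.011 -0.002  0.008] twist 0.0 q [-0.01  0.45 -0.4   0.   -0.72  0.02]
```

Request:
arm_command --commands '[{"tx":0,"ty":0,"tz":0.003,"twist":0},{"tx":0,"ty":0,"tz":0.005,"twist":0},{"tx":0,"ty":0,"tz":0.007,"twist":0},{"tx":0,"ty":0,"tz":0.009,"twist":0},{"tx":0,"ty":0,"tz":0.01,"twist":0},{"tx":0,"ty":0,"tz":0.01,"twist":0},{"tx":0,"ty":0,"tz":0.01,"twist":0},{"tx":0,"ty":0,"tz":0.01,"twist":0}]'

```text
t: 6.48
eef_pos: [0.5667, -0.2007, 0.0106]
ee_rot: [-3.141, -0.0, -1.571]
force: [-0.3, -0.4, 2.0]
width: 0.04
gripper_force: 15.0
```

Request:
arm_command --commands '[{"tx":0,"ty":0,"tz":0.002,"twist":0},{"tx":0,"ty":0,"tz":0.002,"twist":0},{"tx":0,"ty":0,"tz":0.002,"twist":0},{"tx":0,"ty":0,"tz":0.002,"twist":0},{"tx":0,"ty":0,"tz":0,"twist":0},{"tx":0,"ty":0,"tz":-0.04,"twist":0},{"tx":0,"ty":0,"tz":-0.12,"twist":0},{"tx":0,"ty":0,"tz":-0.24,"twist":0}]' --claw 0.6

```text
t: 7.15
eef_pos: [0.5647, -0.2005, 0.0692]
ee_rot: [3.137, 0.0, -1.572]
force: [-0.1, 0.3, -0.9]
width: 0.0524
gripper_force: 0.0
```

```bash
python3 -c "
from h import *
s=get_state();print(s['eef_pos'],s['force'],s['width'])
go(.424,-.113,.12,np.radians(59.4))
"
```

```text
[ 0.56468025 -0.20049107  0.06921066] [-0.14832866  0.27894319 -0.91590916] 0.052441004823182875
go [-0.349  0.563 -0.203] twist 0.17 q [-0.02  0.38 -0.35 -0.   -0.84  0.02]
```

Request:
arm_command --commands '[{"tx":0,"ty":0,"tz":-0.15,"twist":0},{"tx":-0.08,"ty":0.1,"tz":-0.28,"twist":0.03},{"tx":-0.2,"ty":0.22,"tz":-0.4,"twist":0.07},{"tx":-0.3,"ty":0.35,"tz":-0.5,"twist":0.1},{"tx":-0.4,"ty":0.47,"tz":-0.52,"twist":0.13},{"tx":-0.47,"ty":0.53,"tz":-0.52,"twist":0.16},{"tx":-0.47,"ty":0.53,"tz":-0.52,"twist":0.17},{"tx":-0.47,"ty":0.53,"tz":-0.52,"twist":0.17}]' --claw 0.8

```text
t: 7.82
eef_pos: [0.4335, -0.0819, 0.2024]
ee_rot: [-3.139, 0.003, -2.104]
force: [-0.1, -1.3, 0.2]
width: 0.0701
gripper_force: 0.0
```

```bash
python3 -c "
from h import *
k=calibration('wrist');save('wrist','w4')
for d in regions_of('stone_small','wrist')[:3]: print(d['score'],d['rect'],ell(k,d['region'],.013))
for d in regions_of('stone_large','wrist')[:3]: print(d['score'],d['rect'],ell(k,d['region'],.02))
go(.424,-.113,.003,np.radians(59.4))
"
```

```text
0.74 [284.7, 148.4, 332.6, 199.5] (array([ 424.5, -114.2]), 'long yaw', 42.3, array([33.2, 41.8]))
0.97 [75.6, 143.3, 134.1, 199.1] (array([ 567.3, -200.7]), 'long yaw', -79.8, array([45. , 53.4]))
go [ 0.124 -0.024  0.791] twist 0.0 q [ 0.26 -0.01 -0.51  0.   -1.07 -0.79]
```

View pics/w4.png

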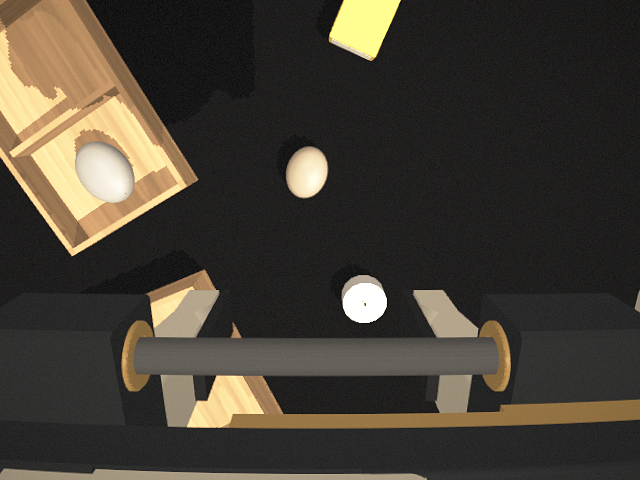

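The wrist view shows the large stone lying flat in its bay at (105,172), the small stone at (307,172) and a tealight at (364,300).

```bash
python3 -c "
from h import *
go(.4245,-.114,.003,np.radians(43))
"
```

```text
go [ 0.126 -0.027  0.791] twist 0.091 q [ 0.26 -0.01 -0.51  0.   -1.07 -0.79]
```

Request:
arm_command --commands '[{"tx":0.126,"ty":-0.027,"tz":0.1,"twist":0.03},{"tx":0.126,"ty":-0.027,"tz":0.25,"twist":0.065},{"tx":0.126,"ty":-0.027,"tz":0.4,"twist":0.091},{"tx":0.126,"ty":-0.027,"tz":0.55,"twist":0.091},{"tx":0.126,"ty":-0.027,"tz":0.67,"twist":0.091},{"tx":0.126,"ty":-0.027,"tz":0.74,"twist":0.091},{"tx":0.126,"ty":-0.027,"tz":0.775,"twist":0.091},{"tx":0.126,"ty":-0.027,"tz":0.793,"twist":0.091}]'

```text
t: 8.63
eef_pos: [0.4226, -0.1149, -0.0001]
ee_rot: [3.139, -0.005, -2.392]
force: [-22.4, 10.5, 76.8]
width: 0.0703
gripper_force: 38.8
```

Request:
arm_command --commands '[{"tx":0,"ty":0,"tz":0,"twist":0},{"tx":0,"ty":0,"tz":0,"twist":0},{"tx":0,"ty":0,"tz":0,"twist":0},{"tx":0,"ty":0,"tz":0,"twist":0},{"tx":0,"ty":0,"tz":0,"twist":0},{"tx":0,"ty":0,"tz":0,"twist":0},{"tx":0,"ty":0,"tz":0,"twist":0},{"tx":0,"ty":0,"tz":0,"twist":0}]' --claw 0 --grip_force 15

```text
t: 9.3
eef_pos: [0.424, -0.1136, 0.0022]
ee_rot: [-3.141, 0.0, -2.391]
force: [0.4, -0.4, 0.3]
width: 0.0322
gripper_force: 15.0
```

```bash
python3 -c "
from h import *
s=get_state();print(s['eef_pos'],s['force'],s['width'])
go(.567,-.295,.12,np.pi/2)
"
```

```text
[ 0.42402572 -0.11362719  0.00223352] [ 0.42147821 -0.44160409  0.29609616] 0.0322143371893227
go [ 0.077 -0.921 -0.471] twist -0.261 q [ 0.19  0.27 -0.77  0.   -0.53 -1.01]
```

Request:
arm_command --commands '[{"tx":0,"ty":0,"tz":-0.06,"twist":0},{"tx":0,"ty":0,"tz":-0.18,"twist":0},{"tx":0,"ty":-0.06,"tz":-0.32,"twist":-0.03},{"tx":0.02,"ty":-0.18,"tz":-0.44,"twist":-0.065},{"tx":0.04,"ty":-0.32,"tz":-0.47,"twist":-0.1},{"tx":0.05,"ty":-0.46,"tz":-0.47,"twist":-0.135},{"tx":0.06,"ty":-0.6,"tz":-0.47,"twist":-0.17},{"tx":0.07,"ty":-0.72,"tz":-0.47,"twist":-0.2}]'

```text
t: 9.97
eef_pos: [0.535, -0.259, 0.1199]
ee_rot: [-3.141, 0.0, -1.757]
force: [0.6, 1.1, -0.2]
width: 0.0323
gripper_force: 15.0
```

```bash
python3 -c "
from h import *
s=get_state();print(s['eef_pos'],s['force'],s['width'])
go(.567,-.295,.12,np.pi/2)
"
```

```text
[ 0.53498674 -0.25897095  0.11990494] [ 0.60600456  1.11989304 -0.2218001 ] 0.03229639990686474
go [ 0.118 -0.153 -0.   ] twist -0.059 q [-0.12  0.32 -0.31  0.   -0.94 -0.06]
```

Request:
arm_command --commands '[{"tx":0.06,"ty":-0.08,"tz":0,"twist":-0.03},{"tx":0.118,"ty":-0.153,"tz":0.02,"twist":-0.059},{"tx":0.118,"ty":-0.153,"tz":0.1,"twist":-0.059},{"tx":0.118,"ty":-0.153,"tz":0.2,"twist":-0.059},{"tx":0.118,"ty":-0.153,"tz":0.29,"twist":-0.059},{"tx":0.118,"ty":-0.153,"tz":0.36,"twist":-0.059},{"tx":0.118,"ty":-0.153,"tz":0.4,"twist":-0.059},{"tx":0.118,"ty":-0.153,"tz":0.42,"twist":-0.059}]'

```text
t: 10.63
eef_pos: [0.5646, -0.2932, 0.0127]
ee_rot: [3.139, 0.001, -1.578]
force: [0.4, 0.8, -1.1]
width: 0.0324
gripper_force: 15.0
```

```bash
python3 -c "
from h import *
s=get_state();print(s['eef_pos'],s['force'],s['width'])
go(.567,-.295,.0072,np.pi/2)
"
```

```text
[ 0.56459472 -0.29317898  0.01270908] [ 0.35053862  0.790718   -1.07039272] 0.032447297698190304
go [ 0.007 -0.01   0.022] twist -0.002 q [-0.17  0.5  -0.31 -0.   -0.76  0.17]
```

Request:
arm_command --commands '[{"tx":0,"ty":-0.004,"tz":0,"twist":0},{"tx":0,"ty":-0.004,"tz":0.007,"twist":0},{"tx":0,"ty":-0.004,"tz":0.013,"twist":0},{"tx":0,"ty":-0.004,"tz":0.018,"twist":0},{"tx":0,"ty":-0.004,"tz":0.022,"twist":0},{"tx":0,"ty":-0.004,"tz":0.025,"twist":0},{"tx":0,"ty":-0.004,"tz":0.027,"twist":0},{"tx":0,"ty":-0.004,"tz":0.027,"twist":0}]'

```text
t: 11.3
eef_pos: [0.5667, -0.2935, 0.0079]
ee_rot: [-3.141, -0.0, -1.578]
force: [-0.3, -1.0, -1.2]
width: 0.032
gripper_force: 15.0
```

Request:
arm_command --commands '[{"tx":0,"ty":0,"tz":0.002,"twist":0},{"tx":0,"ty":0,"tz":0.004,"twist":0},{"tx":0,"ty":0,"tz":0.005,"twist":0},{"tx":0,"ty":0,"tz":0.005,"twist":0},{"tx":0,"ty":0,"tz":0.005,"twist":0},{"tx":0,"ty":0,"tz":0.005,"twist":0},{"tx":0,"ty":0,"tz":0.005,"twist":0},{"tx":0,"ty":0,"tz":0.005,"twist":0}]'

```text
t: 11.97
eef_pos: [0.5668, -0.2936, 0.0072]
ee_rot: [-3.141, -0.0, -1.577]
force: [-2.4, 1.0, 5.4]
width: 0.0326
gripper_force: 15.0
```

Contact felt; release and rise.

Request:
arm_command --commands '[{"tx":0,"ty":0,"tz":0,"twist":0},{"tx":0,"ty":0,"tz":0,"twist":0},{"tx":0,"ty":0,"tz":0,"twist":0},{"tx":0,"ty":0,"tz":0,"twist":0},{"tx":0,"ty":0,"tz":-0.02,"twist":0},{"tx":0,"ty":0,"tz":-0.08,"twist":0},{"tx":0,"ty":0,"tz":-0.2,"twist":0},{"tx":0,"ty":0,"tz":-0.34,"twist":0}]' --claw 0.5

```text
t: 12.63
eef_pos: [0.5651, -0.2931, 0.0907]
ee_rot: [3.137, 0.001, -1.578]
force: [0.5, -0.2, 0.3]
width: 0.0439
gripper_force: 0.0
```

```bash
python3 -c "
from h import *
s=get_state();print(s['eef_pos'],s['force'],s['width'])
go(.4,.009,.2,0)
"
```

```text
[ 0.5651197  -0.2930913   0.09067198] [ 0.48063738 -0.15252424  0.28614033] 0.04394106574277137
go [-1.204  0.669 -0.437] twist 0.498 q [-0.17  0.41 -0.24 -0.   -0.92  0.17]
```

Request:
arm_command --commands '[{"tx":-0.02,"ty":0.01,"tz":-0.13,"twist":-0.02},{"tx":-0.1,"ty":0.06,"tz":-0.24,"twist":-0.05},{"tx":-0.2,"ty":0.12,"tz":-0.34,"twist":-0.085},{"tx":-0.32,"ty":0.19,"tz":-0.4,"twist":-0.12},{"tx":-0.45,"ty":0.26,"tz":-0.42,"twist":-0.155},{"tx":-0.58,"ty":0.33,"tz":-0.42,"twist":-0.19},{"tx":-0.71,"ty":0.4,"tz":-0.42,"twist":-0.225},{"tx":-0.83,"ty":0.47,"tz":-0.42,"twist":-0.26}]' --claw 0.9

```text
t: 13.3
eef_pos: [0.4496, -0.084, 0.1971]
ee_rot: [-3.141, -0.001, -0.756]
force: [1.0, 1.2, 0.3]
width: 0.0788
gripper_force: 0.0
```

```bash
python3 -c "
from h import *
s=get_state();print(s['eef_pos'],s['force'],s['width'])
go(.4,.009,.19,np.radians(-7.5))
"
```

```text
[ 0.44955818 -0.08397012  0.19708087] [1.01245471 1.1883374  0.29991973] 0.0787575246595116
go [-0.399 -0.135  0.028] twist -0.199 q [ 0.25  0.02 -0.49 -0.   -1.06  0.57]
```

Request:
arm_command --commands '[{"tx":-0.1,"ty":-0.03,"tz":0,"twist":-0.035},{"tx":-0.2,"ty":-0.07,"tz":0,"twist":-0.07},{"tx":-0.3,"ty":-0.1,"tz":0,"twist":-0.105},{"tx":-0.37,"ty":-0.13,"tz":0.02,"twist":-0.14},{"tx":-0.4,"ty":-0.135,"tz":0.03,"twist":-0.17},{"tx":-0.4,"ty":-0.135,"tz":0.03,"twist":-0.2},{"tx":-0.4,"ty":-0.135,"tz":0.03,"twist":-0.2},{"tx":-0.4,"ty":-0.135,"tz":0.03,"twist":-0.2}]'

```text
t: 13.97
eef_pos: [0.4015, 0.0083, 0.1895]
ee_rot: [-3.141, -0.001, -0.135]
force: [0.3, -0.5, -0.2]
width: 0.0788
gripper_force: 0.0
```

```bash
python3 -c "
from h import *
k=calibration('wrist');save('wrist','w5')
for d in regions_of('tealight_a','wrist')[:3]: print(d['score'],d['rect'],ell(k,d['region'],.019))
for d in regions_of('tier_plain','wrist')[:3]: print(d['score'],d['rect'],blob(k,d['region'],.04))
s=get_state();print(s['eef_pos'],s['ee_rot'])
go(.4385,.009,.005,np.radians(-7.5))
"
```

```text
0.89 [280.7, 141.9, 328.5, 200.9] (array([439.6,  11.4]), 'long yaw', -18.3, array([39.2, 39.7]))
0.59 [0.0, 264.2, 53.8, 294.2] (array([380.7, 265.9]), 'long yaw', 89.5, array([28.9, 56.4]))
0.67 [151.7, 0.0, 415.0, 9.9] (array([556.2,  10.3]), np.float32(81.8), array([  4.3, 174.4]))
[0.40158804 0.00792311 0.18919901] [-3.14154131e+00 -1.52129691e-04 -1.35464950e-01]
go [ 0.146 -0.024  0.737] twist -0.001 q [ 0.52 -0.08 -0.6   0.   -1.05  0.92]
```

View pics/w5.png

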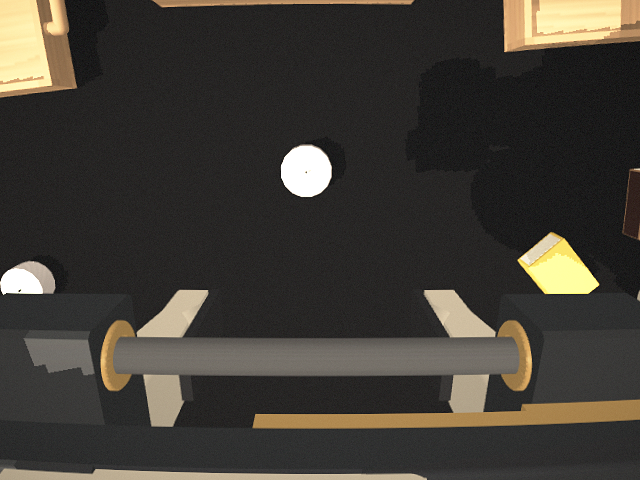

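The wrist view shows the tealight upright with its wick at (306,171), and the second one at (20,280).

Request:
arm_command --commands '[{"tx":0.147,"ty":-0.03,"tz":0.12,"twist":0},{"tx":0.147,"ty":-0.03,"tz":0.27,"twist":0},{"tx":0.147,"ty":-0.03,"tz":0.42,"twist":0},{"tx":0.147,"ty":-0.03,"tz":0.54,"twist":0},{"tx":0.147,"ty":-0.03,"tz":0.63,"twist":0},{"tx":0.147,"ty":-0.03,"tz":0.69,"twist":0},{"tx":0.147,"ty":-0.03,"tz":0.715,"twist":0},{"tx":0.147,"ty":-0.03,"tz":0.73,"twist":0}]'

```text
t: 14.78
eef_pos: [0.4385, 0.0102, 0.0056]
ee_rot: [3.14, 0.002, -0.134]
force: [0.8, -0.4, 0.1]
width: 0.0786
gripper_force: 0.0
```

Request:
arm_command --commands '[{"tx":0,"ty":0,"tz":0,"twist":0},{"tx":0,"ty":0,"tz":0,"twist":0},{"tx":0,"ty":0,"tz":0,"twist":0},{"tx":0,"ty":0,"tz":0,"twist":0},{"tx":0,"ty":0,"tz":0,"twist":0},{"tx":0,"ty":0,"tz":0,"twist":0},{"tx":0,"ty":0,"tz":0,"twist":0},{"tx":0,"ty":0,"tz":0,"twist":0}]' --claw 0 --grip_force 8

```text
t: 15.45
eef_pos: [0.4391, 0.0109, 0.0069]
ee_rot: [-3.141, -0.001, -0.132]
force: [-0.7, 0.6, 5.1]
width: 0.0398
gripper_force: 8.0
```

```bash
python3 -c "
from h import *
s=get_state();print(s['eef_pos'],s['force'],s['width'])
go(.56,.04,.12,np.radians(-7.5))
"
```

```text
[0.43909536 0.01088868 0.00692525] [-0.72748127  0.61233786  5.09216971] 0.039770257623619666
go [ 0.464 -0.179 -0.452] twist -0.0 q [ 0.48  0.26 -0.76  0.   -0.55  0.96]
```

Request:
arm_command --commands '[{"tx":0,"ty":0,"tz":-0.06,"twist":0},{"tx":0,"ty":0,"tz":-0.18,"twist":0},{"tx":0,"ty":0,"tz":-0.32,"twist":0},{"tx":0.08,"ty":-0.02,"tz":-0.45,"twist":0},{"tx":0.2,"ty":-0.06,"tz":-0.56,"twist":0},{"tx":0.32,"ty":-0.1,"tz":-0.6,"twist":0},{"tx":0.38,"ty":-0.13,"tz":-0.6,"twist":0},{"tx":0.38,"ty":-0.13,"tz":-0.6,"twist":0}]'

```text
t: 16.12
eef_pos: [0.5409, 0.0315, 0.1573]
ee_rot: [-3.141, -0.003, -0.132]
force: [0.2, -1.0, -0.7]
width: 0.0395
gripper_force: 8.0
```

```bash
python3 -c "
from h import *
k=calibration('wrist');save('wrist','w6')
for d in regions_of('tier_plain','wrist')[:3]: print(d['score'],d['rect'],blob(k,d['region'],.04))
s=get_state();print(s['eef_pos'],s['ee_rot'],s['force'],s['width'])
"
```

```text
0.7 [555.6, 63.9, 640.0, 241.4] (array([ 569.8, -163.9]), np.float32(1.5), array([ 63.6, 120. ]))
0.69 [190.1, 0.0, 502.3, 198.5] (array([624.3,   2. ]), np.float32(82.5), array([120.5, 189.9]))
[0.53709118 0.0303858  0.15585599] [ 3.14116508e+00  1.36246578e-03 -1.32918747e-01] [-0.51309116 -0.0828849  -0.87652073] 0.03956692603666075
```

View pics/w6.png

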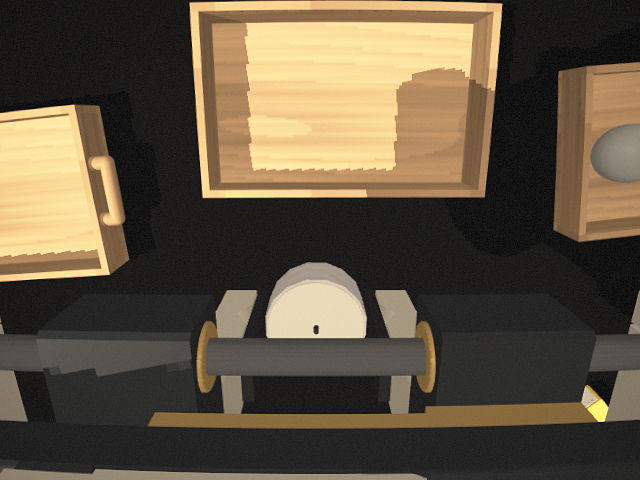

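The wrist view shows the plain tier whole at (190–502, 0–198), with the tealight upright in the grip.

```bash
python3 -c "
from h import *
go(.6302,.0466,.014,np.radians(-7.5))
"
```

```text
go [ 0.361 -0.114  0.567] twist -0.001 q [ 0.42  0.19 -0.39 -0.   -0.99  1.02]
```

Request:
arm_command --commands '[{"tx":0.12,"ty":-0.04,"tz":0,"twist":0},{"tx":0.26,"ty":-0.08,"tz":0.03,"twist":0},{"tx":0.361,"ty":-0.114,"tz":0.1,"twist":0},{"tx":0.361,"ty":-0.114,"tz":0.24,"twist":0},{"tx":0.361,"ty":-0.114,"tz":0.37,"twist":0},{"tx":0.361,"ty":-0.114,"tz":0.47,"twist":0},{"tx":0.361,"ty":-0.114,"tz":0.53,"twist":0},{"tx":0.361,"ty":-0.114,"tz":0.555,"twist":0}]'

```text
t: 16.88
eef_pos: [0.6275, 0.0459, 0.0144]
ee_rot: [3.139, 0.006, -0.133]
force: [-0.9, -0.7, 0.7]
width: 0.0394
gripper_force: 8.0
```

Request:
arm_command --commands '[{"tx":0,"ty":0,"tz":0,"twist":0},{"tx":0,"ty":0,"tz":0.002,"twist":0},{"tx":0,"ty":0,"tz":0.005,"twist":0},{"tx":0,"ty":0,"tz":0.008,"twist":0},{"tx":0,"ty":0,"tz":0.011,"twist":0},{"tx":0,"ty":0,"tz":0.013,"twist":0},{"tx":0,"ty":0,"tz":0.014,"twist":0},{"tx":0,"ty":0,"tz":0.014,"twist":0}]'

```text
t: 17.55
eef_pos: [0.6306, 0.0468, 0.0146]
ee_rot: [-3.141, -0.0, -0.132]
force: [0.6, -0.6, -0.8]
width: 0.0399
gripper_force: 8.0
```

Request:
arm_command --commands '[{"tx":0,"ty":0,"tz":0.002,"twist":0},{"tx":0,"ty":0,"tz":0.004,"twist":0},{"tx":0,"ty":0,"tz":0.006,"twist":0},{"tx":0,"ty":0,"tz":0.008,"twist":0},{"tx":0,"ty":0,"tz":0.01,"twist":0},{"tx":0,"ty":0,"tz":0.011,"twist":0},{"tx":0,"ty":0,"tz":0.011,"twist":0},{"tx":0,"ty":0,"tz":0.011,"twist":0}]'

```text
t: 18.22
eef_pos: [0.6305, 0.0467, 0.012]
ee_rot: [3.141, -0.0, -0.132]
force: [-2.1, 0.4, 6.2]
width: 0.0396
gripper_force: 8.0
```

Request:
arm_command --commands '[{"tx":0,"ty":0,"tz":0,"twist":0},{"tx":0,"ty":0,"tz":0,"twist":0},{"tx":0,"ty":0,"tz":0,"twist":0},{"tx":0,"ty":0,"tz":0,"twist":0},{"tx":0,"ty":0,"tz":-0.02,"twist":0},{"tx":0,"ty":0,"tz":-0.09,"twist":0},{"tx":0,"ty":0,"tz":-0.22,"twist":0},{"tx":0,"ty":0,"tz":-0.37,"twist":0}]' --claw 0.6

```text
t: 18.88
eef_pos: [0.629, 0.0463, 0.1033]
ee_rot: [3.14, 0.004, -0.133]
force: [1.4, 0.8, -0.1]
width: 0.0524
gripper_force: 0.0
```

```bash
python3 -c "
from h import *
s=get_state();print(s['eef_pos'],s['force'],s['width'])
go(.35,.273,.19,np.radians(-7.5))
"
```

```text
[0.62902876 0.04629008 0.10329986] [ 1.37193581  0.84957392 -0.09982856] 0.05243432001233832
go [-1.226 -0.751 -0.347] twist -0.001 q [ 0.38  0.39 -0.24 -0.   -0.94  1.06]
```

Request:
arm_command --commands '[{"tx":-0.06,"ty":-0.03,"tz":-0.12,"twist":0},{"tx":-0.18,"ty":-0.1,"tz":-0.22,"twist":0},{"tx":-0.31,"ty":-0.19,"tz":-0.3,"twist":0},{"tx":-0.44,"ty":-0.27,"tz":-0.34,"twist":0},{"tx":-0.57,"ty":-0.35,"tz":-0.34,"twist":0},{"tx":-0.7,"ty":-0.43,"tz":-0.34,"twist":0},{"tx":-0.83,"ty":-0.51,"tz":-0.34,"twist":0},{"tx":-0.96,"ty":-0.59,"tz":-0.34,"twist":0}]' --claw 0.9

```text
t: 19.55
eef_pos: [0.4107, 0.2254, 0.1897]
ee_rot: [-3.141, -0.001, -0.133]
force: [0.1, 1.0, 0.2]
width: 0.0791
gripper_force: 0.0
```

Request:
arm_command --commands '[{"tx":-0.1,"ty":-0.06,"tz":0,"twist":0},{"tx":-0.18,"ty":-0.11,"tz":0,"twist":0},{"tx":-0.24,"ty":-0.14,"tz":0,"twist":0},{"tx":-0.265,"ty":-0.16,"tz":0,"twist":0},{"tx":-0.265,"ty":-0.16,"tz":0,"twist":0},{"tx":-0.265,"ty":-0.16,"tz":0,"twist":0},{"tx":-0.265,"ty":-0.16,"tz":0,"twist":0},{"tx":-0.265,"ty":-0.16,"tz":0,"twist":0}]'

```text
t: 20.22
eef_pos: [0.3523, 0.2725, 0.189]
ee_rot: [3.141, 0.0, -0.134]
force: [-1.4, -0.6, -0.2]
width: 0.0788
gripper_force: 0.0
```

```bash
python3 -c "
from h import *
k=calibration('wrist');save('wrist','w7')
for d in regions_of('tealight_a','wrist')[:3]: print(d['score'],d['rect'],ell(k,d['region'],.019))
for d in regions_of('tier_handled','wrist')[:3]: print(d['score'],d['rect'],blob(k,d['region'],.034))
s=get_state();print(s['eef_pos'],s['ee_rot'])
go(.374,.273,.007,np.radians(-7.5))
"
```

```text
0.67 [280.9, 165.9, 333.3, 216.9] (array([373.9, 275.2]), 'long yaw', -0.8, array([38.6, 41. ]))
[0.35220771 0.27257312 0.18891645] [ 3.14120052e+00  1.00525455e-04 -1.33718501e-01]
go [ 0.086 -0.013  0.728] twist -0.001 q [ 1.1   0.   -0.53  0.   -1.04  0.33]
```

Request:
arm_command --commands '[{"tx":0.086,"ty":-0.019,"tz":0.12,"twist":0},{"tx":0.086,"ty":-0.019,"tz":0.27,"twist":0},{"tx":0.086,"ty":-0.019,"tz":0.42,"twist":0},{"tx":0.086,"ty":-0.019,"tz":0.54,"twist":0},{"tx":0.086,"ty":-0.019,"tz":0.63,"twist":0},{"tx":0.086,"ty":-0.019,"tz":0.69,"twist":0},{"tx":0.086,"ty":-0.019,"tz":0.715,"twist":0},{"tx":0.086,"ty":-0.019,"tz":0.728,"twist":0}]'

```text
t: 21.03
eef_pos: [0.3737, 0.2742, 0.006]
ee_rot: [3.139, 0.001, -0.133]
force: [-0.0, 1.2, 0.5]
width: 0.0789
gripper_force: 0.0
```

Request:
arm_command --commands '[{"tx":0,"ty":0,"tz":0,"twist":0},{"tx":0,"ty":0,"tz":0,"twist":0},{"tx":0,"ty":0,"tz":0,"twist":0},{"tx":0,"ty":0,"tz":0,"twist":0},{"tx":0,"ty":0,"tz":0,"twist":0},{"tx":0,"ty":0,"tz":0,"twist":0},{"tx":0,"ty":0,"tz":0,"twist":0},{"tx":0,"ty":0,"tz":0,"twist":0}]' --claw 0 --grip_force 8

```text
t: 21.7
eef_pos: [0.3738, 0.2751, 0.0074]
ee_rot: [-3.141, -0.0, -0.132]
force: [-2.5, -0.4, 4.2]
width: 0.0395
gripper_force: 8.0
```

```bash
python3 -c "
from h import *
s=get_state();print(s['eef_pos'],s['force'],s['width'])
go(.6184,-.0426,.12,np.radians(-7.5))
"
```

```text
[0.37379286 0.27514156 0.00743447] [-2.46150601 -0.35082457  4.20207447] 0.03949560285602647
go [ 1.138  1.131 -0.45 ] twist -0.0 q [ 1.06  0.29 -0.71  0.   -0.57  0.38]
```

Request:
arm_command --commands '[{"tx":0,"ty":0,"tz":-0.06,"twist":0},{"tx":0,"ty":0,"tz":-0.18,"twist":0},{"tx":0.02,"ty":0.02,"tz":-0.32,"twist":0},{"tx":0.09,"ty":0.09,"tz":-0.43,"twist":0},{"tx":0.19,"ty":0.19,"tz":-0.46,"twist":0},{"tx":0.3,"ty":0.3,"tz":-0.46,"twist":0},{"tx":0.41,"ty":0.41,"tz":-0.46,"twist":0},{"tx":0.52,"ty":0.52,"tz":-0.46,"twist":0}]'

```text
t: 22.37
eef_pos: [0.4862, 0.1276, 0.1226]
ee_rot: [-3.141, -0.001, -0.132]
force: [0.6, 1.1, -1.0]
width: 0.0397
gripper_force: 8.0
```

Request:
arm_command --commands '[{"tx":0.11,"ty":0.11,"tz":0,"twist":0},{"tx":0.22,"ty":0.22,"tz":0,"twist":0},{"tx":0.33,"ty":0.33,"tz":0,"twist":0},{"tx":0.44,"ty":0.43,"tz":0,"twist":0},{"tx":0.53,"ty":0.52,"tz":0,"twist":0},{"tx":0.59,"ty":0.58,"tz":0,"twist":0},{"tx":0.618,"ty":0.611,"tz":0.01,"twist":0},{"tx":0.618,"ty":0.611,"tz":0.03,"twist":0}]'

```text
t: 23.03
eef_pos: [0.6193, -0.0447, 0.1141]
ee_rot: [3.141, -0.0, -0.135]
force: [0.2, 0.6, 0.2]
width: 0.0398
gripper_force: 8.0
```

```bash
python3 -c "
from h import *
s=get_state();print(s['eef_pos'],s['force'],s['width'])
go(.6184,-.0426,.0165,np.radians(-7.5))
"
```

```text
[ 0.61927285 -0.04465958  0.11411834] [0.19545567 0.6385001  0.16248725] 0.03980796743611266
go [-0.005 -0.008  0.39 ] twist -0.001 q [ 0.24  0.36 -0.26  0.   -0.95  1.19]
```

Request:
arm_command --commands '[{"tx":0,"ty":0,"tz":0.08,"twist":0},{"tx":0,"ty":0,"tz":0.17,"twist":0},{"tx":0,"ty":0,"tz":0.25,"twist":0},{"tx":0,"ty":0,"tz":0.31,"twist":0},{"tx":0,"ty":0,"tz":0.35,"twist":0},{"tx":0,"ty":0,"tz":0.375,"twist":0},{"tx":0,"ty":0,"tz":0.385,"twist":0},{"tx":0,"ty":0,"tz":0.39,"twist":0}]'

```text
t: 23.7
eef_pos: [0.6184, -0.0425, 0.0172]
ee_rot: [3.142, -0.0, -0.132]
force: [1.0, -0.4, -0.7]
width: 0.0392
gripper_force: 8.0
```

Request:
arm_command --commands '[{"tx":0,"ty":0,"tz":0.003,"twist":0},{"tx":0,"ty":0,"tz":0.006,"twist":0},{"tx":0,"ty":0,"tz":0.009,"twist":0},{"tx":0,"ty":0,"tz":0.012,"twist":0},{"tx":0,"ty":0,"tz":0.014,"twist":0},{"tx":0,"ty":0,"tz":0.016,"twist":0},{"tx":0,"ty":0,"tz":0.016,"twist":0},{"tx":0,"ty":0,"tz":0.016,"twist":0}]'

```text
t: 24.37
eef_pos: [0.6183, -0.043, 0.0131]
ee_rot: [3.142, 0.0, -0.133]
force: [0.2, 0.2, -0.2]
width: 0.0399
gripper_force: 8.0
```

Request:
arm_command --commands '[{"tx":0,"ty":0,"tz":0.001,"twist":0},{"tx":0,"ty":0,"tz":0.002,"twist":0},{"tx":0,"ty":0,"tz":0.003,"twist":0},{"tx":0,"ty":0,"tz":0.004,"twist":0},{"tx":0,"ty":0,"tz":0.005,"twist":0},{"tx":0,"ty":0,"tz":0.005,"twist":0},{"tx":0,"ty":0,"tz":0.005,"twist":0},{"tx":0,"ty":0,"tz":0.005,"twist":0}]'

```text
t: 25.03
eef_pos: [0.6184, -0.0429, 0.0125]
ee_rot: [3.142, -0.0, -0.132]
force: [-1.2, 0.2, 6.8]
width: 0.0393
gripper_force: 8.0
```

Request:
arm_command --commands '[{"tx":0,"ty":0,"tz":0,"twist":0},{"tx":0,"ty":0,"tz":0,"twist":0},{"tx":0,"ty":0,"tz":0,"twist":0},{"tx":0,"ty":0,"tz":0,"twist":0},{"tx":0,"ty":0,"tz":-0.02,"twist":0},{"tx":0,"ty":0,"tz":-0.09,"twist":0},{"tx":0,"ty":0,"tz":-0.22,"twist":0},{"tx":0,"ty":0,"tz":-0.37,"twist":0}]' --claw 0.6

```text
t: 25.7
eef_pos: [0.6167, -0.0432, 0.1036]
ee_rot: [3.14, 0.004, -0.133]
force: [1.3, 0.0, -0.5]
width: 0.0524
gripper_force: 0.0
```

```bash
python3 -c "
from h import *
s=get_state();print(s['eef_pos'],s['force'],s['width'])
go(.345,-.284,.19,0)
"
```

```text
[ 0.61673398 -0.04320579  0.10356232] [ 1.25726543  0.04173504 -0.47004345] 0.052350629557330046
go [-0.95   1.099 -0.346] twist -0.042 q [ 0.25  0.37 -0.27 -0.   -0.93  1.19]
```

Request:
arm_command --commands '[{"tx":-0.04,"ty":0.03,"tz":-0.12,"twist":0},{"tx":-0.12,"ty":0.12,"tz":-0.22,"twist":-0.02},{"tx":-0.22,"ty":0.23,"tz":-0.3,"twist":-0.042},{"tx":-0.32,"ty":0.35,"tz":-0.34,"twist":-0.042},{"tx":-0.42,"ty":0.47,"tz":-0.34,"twist":-0.042},{"tx":-0.52,"ty":0.59,"tz":-0.34,"twist":-0.042},{"tx":-0.62,"ty":0.71,"tz":-0.34,"twist":-0.042},{"tx":-0.72,"ty":0.83,"tz":-0.34,"twist":-0.042}]' --claw 0.66

```text
t: 26.37
eef_pos: [0.4109, -0.2257, 0.1899]
ee_rot: [3.141, -0.001, 0.0]
force: [0.4, -1.5, 0.2]
width: 0.058
gripper_force: 0.0
```

```bash
python3 -c "
from h import *
go(.345,-.284,.19,0)
"
```

```text
go [-0.264  0.233 -0.   ] twist 0.0 q [-0.08  0.04 -0.48  0.   -1.05  1.65]
```

Request:
arm_command --commands '[{"tx":-0.1,"ty":0.09,"tz":0,"twist":0},{"tx":-0.18,"ty":0.16,"tz":0,"twist":0},{"tx":-0.24,"ty":0.21,"tz":0,"twist":0},{"tx":-0.264,"ty":0.233,"tz":0,"twist":0},{"tx":-0.264,"ty":0.233,"tz":0,"twist":0},{"tx":-0.264,"ty":0.233,"tz":0,"twist":0},{"tx":-0.264,"ty":0.233,"tz":0,"twist":0},{"tx":-0.264,"ty":0.233,"tz":0,"twist":0}]'

```text
t: 27.03
eef_pos: [0.3472, -0.2826, 0.1893]
ee_rot: [-3.142, 0.0, 0.0]
force: [0.1, 0.5, -0.1]
width: 0.0578
gripper_force: 0.0
```

```bash
python3 -c "
from h import *
k=calibration('wrist');save('wrist','w8')
for d in regions_of('matchbox','wrist')[:5]: print(d['score'],d['rect'],blob(k,d['region'],.022))
s=get_state();print(s['eef_pos'],s['ee_rot'])
go(.374,-.284,.007,0)
"
```

```text
0.92 [516.5, 46.0, 601.3, 141.4] (array([ 442.3, -469. ]), np.float32(30.0), array([47.8, 62. ]))
0.8 [172.0, 201.5, 252.8, 285.1] (array([ 325. , -198.9]), np.float32(35.7), array([45.4, 58.9]))
0.66 [386.3, 102.0, 475.5, 182.3] (array([ 405.5, -370.8]), np.float32(62.1), array([38.8, 61.2]))
0.65 [331.1, 251.9, 386.7, 328.9] (array([ 280.5, -321.2]), np.float32(25.4), array([38.7, 65.1]))
0.55 [291.3, 143.4, 342.2, 220.1] (array([ 375.1, -281.8]), np.float32(177.2), array([39.1, 59.7]))
[ 0.34712164 -0.28257382  0.18923173] [-3.14150364e+00  1.51491571e-04  6.22862730e-04]
go [0.108 0.006 0.729] twist 0.0 q [-0.24  0.01 -0.52 -0.   -1.04  1.81]
```

View pics/w8.png

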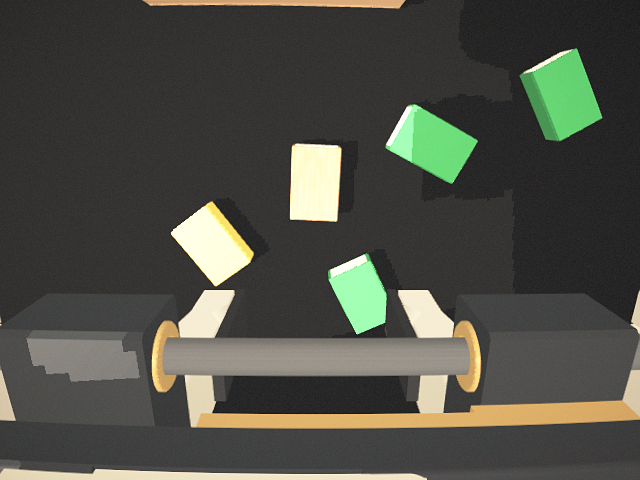

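The wrist view shows the plain matchbox at (316,182), with clear finger room beside the green and yellow decoys.

Request:
arm_command --commands '[{"tx":0.109,"ty":-0.002,"tz":0.12,"twist":0.012},{"tx":0.109,"ty":-0.002,"tz":0.27,"twist":0.012},{"tx":0.109,"ty":-0.002,"tz":0.42,"twist":0.012},{"tx":0.109,"ty":-0.002,"tz":0.54,"twist":0.012},{"tx":0.109,"ty":-0.002,"tz":0.63,"twist":0.012},{"tx":0.109,"ty":-0.002,"tz":0.69,"twist":0.012},{"tx":0.109,"ty":-0.002,"tz":0.715,"twist":0.012},{"tx":0.109,"ty":-0.002,"tz":0.728,"twist":0.012}]'

```text
t: 27.8
eef_pos: [0.3735, -0.2822, 0.0063]
ee_rot: [-3.141, 0.002, -0.037]
force: [-0.7, 0.1, 0.2]
width: 0.0578
gripper_force: 0.0
```

Request:
arm_command --commands '[{"tx":0,"ty":0,"tz":0,"twist":0},{"tx":0,"ty":0,"tz":0,"twist":0},{"tx":0,"ty":0,"tz":0,"twist":0},{"tx":0,"ty":0,"tz":0,"twist":0},{"tx":0,"ty":0,"tz":0,"twist":0},{"tx":0,"ty":0,"tz":0,"twist":0},{"tx":0,"ty":0,"tz":0,"twist":0},{"tx":0,"ty":0,"tz":0,"twist":0}]' --claw 0 --grip_force 10

```text
t: 28.47
eef_pos: [0.3745, -0.2827, 0.0083]
ee_rot: [3.141, -0.002, -0.038]
force: [-0.3, 2.1, 7.5]
width: 0.0379
gripper_force: 10.0
```

```bash
python3 -c "
from h import *
s=get_state();print(s['eef_pos'],s['force'],s['width'])
go(.52,.27,.16,np.radians(-3.6))
"
```

```text
[ 0.37452719 -0.28274922  0.00831418] [-0.32374299  2.05421736  7.47843267] 0.037897276409956215
go [ 0.498 -2.231 -0.607] twist 0.008 q [-0.23  0.29 -0.7   0.   -0.58  1.76]
```

Request:
arm_command --commands '[{"tx":0,"ty":0,"tz":-0.06,"twist":0},{"tx":0,"ty":0,"tz":-0.18,"twist":0},{"tx":0,"ty":0,"tz":-0.32,"twist":0},{"tx":0.01,"ty":-0.06,"tz":-0.45,"twist":0},{"tx":0.04,"ty":-0.17,"tz":-0.55,"twist":0},{"tx":0.07,"ty":-0.31,"tz":-0.6,"twist":0},{"tx":0.1,"ty":-0.46,"tz":-0.6,"twist":0},{"tx":0.14,"ty":-0.61,"tz":-0.6,"twist":0}]'

```text
t: 29.13
eef_pos: [0.4148, -0.1302, 0.159]
ee_rot: [-3.141, -0.004, -0.04]
force: [1.2, -1.0, -0.7]
width: 0.0378
gripper_force: 10.0
```

Request:
arm_command --commands '[{"tx":0.03,"ty":-0.13,"tz":0,"twist":0},{"tx":0.06,"ty":-0.25,"tz":0,"twist":0},{"tx":0.09,"ty":-0.37,"tz":0,"twist":0},{"tx":0.12,"ty":-0.49,"tz":0,"twist":0},{"tx":0.15,"ty":-0.61,"tz":0,"twist":0},{"tx":0.18,"ty":-0.73,"tz":0,"twist":0},{"tx":0.2,"ty":-0.84,"tz":0,"twist":0},{"tx":0.22,"ty":-0.95,"tz":0,"twist":0}]'

```text
t: 29.8
eef_pos: [0.4786, 0.1053, 0.1577]
ee_rot: [-3.141, -0.001, -0.038]
force: [0.7, -0.1, -0.3]
width: 0.038
gripper_force: 10.0
```

```bash
python3 -c "
from h import *
s=get_state();print(s['eef_pos'],s['force'],s['width'])
go(.51,.27,.16,np.radians(-3.6))
"
```

```text
[0.47861564 0.10527307 0.15770616] [ 0.7378253  -0.09147022 -0.28744221] 0.038024545909237505
go [ 0.1   -0.663 -0.009] twist 0.008 q [ 0.62  0.11 -0.49 -0.   -0.97  0.91]
```

Request:
arm_command --commands '[{"tx":0.02,"ty":-0.13,"tz":0,"twist":0.008},{"tx":0.04,"ty":-0.26,"tz":0,"twist":0.008},{"tx":0.06,"ty":-0.39,"tz":0,"twist":0.008},{"tx":0.08,"ty":-0.51,"tz":0,"twist":0.008},{"tx":0.1,"ty":-0.6,"tz":0,"twist":0.008},{"tx":0.1,"ty":-0.65,"tz":0,"twist":0.008},{"tx":0.1,"ty":-0.663,"tz":0,"twist":0.008},{"tx":0.1,"ty":-0.663,"tz":0,"twist":0.008}]'

```text
t: 30.47
eef_pos: [0.5095, 0.2686, 0.1571]
ee_rot: [3.141, 0.001, -0.063]
force: [-0.4, -0.3, 1.1]
width: 0.038
gripper_force: 10.0
```

```bash
python3 -c "
from h import *
k=calibration('wrist');save('wrist','w9')
for d in regions_of('tier_handled','wrist')[:3]: print(d['score'],d['rect'],blob(k,d['region'],.034))
s=get_state();print(s['eef_pos'],s['ee_rot'],s['width'])
go(.597,.275,.02,np.radians(-3.6))
"
```

```text
0.62 [126.9, 3.6, 463.8, 198.7] (array([595.8, 277. ]), np.float32(86.6), array([120.5, 216.7]))
[0.50941732 0.26744563 0.15731841] [ 3.14133067e+00  3.98496219e-04 -6.36448519e-02] 0.0381470387575093
go [ 0.348 -0.052  0.549] twist -0.0 q [ 0.82  0.25 -0.31 -0.   -1.01  0.68]
```

View pics/w9.png

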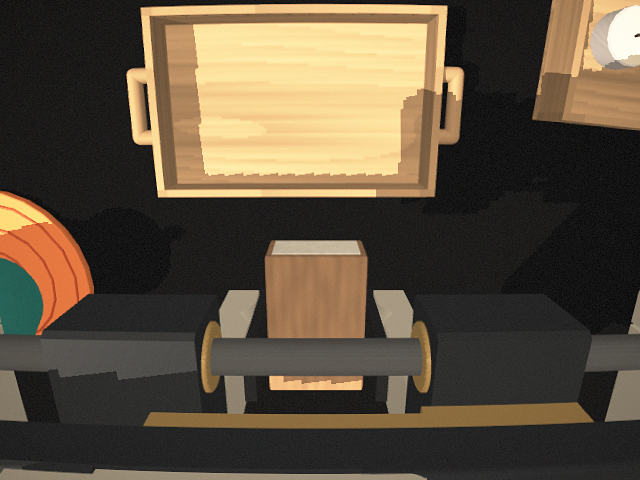

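The wrist view shows the handled tier at (127–463, 4–198) and the matchbox level in the grip.

Request:
arm_command --commands '[{"tx":0.12,"ty":-0.02,"tz":0,"twist":0},{"tx":0.25,"ty":-0.04,"tz":0.03,"twist":0},{"tx":0.345,"ty":-0.06,"tz":0.1,"twist":0},{"tx":0.345,"ty":-0.06,"tz":0.24,"twist":0},{"tx":0.345,"ty":-0.06,"tz":0.37,"twist":0},{"tx":0.345,"ty":-0.06,"tz":0.47,"twist":0},{"tx":0.345,"ty":-0.06,"tz":0.53,"twist":0},{"tx":0.345,"ty":-0.06,"tz":0.55,"twist":0}]'

```text
t: 31.23
eef_pos: [0.5952, 0.2752, 0.0169]
ee_rot: [3.138, 0.004, -0.065]
force: [-0.6, 0.3, -0.7]
width: 0.0376
gripper_force: 10.0
```

Request:
arm_command --commands '[{"tx":0,"ty":0,"tz":0,"twist":0},{"tx":0,"ty":0,"tz":0.002,"twist":0},{"tx":0,"ty":0,"tz":0.005,"twist":0},{"tx":0,"ty":0,"tz":0.008,"twist":0},{"tx":0,"ty":0,"tz":0.011,"twist":0},{"tx":0,"ty":0,"tz":0.014,"twist":0},{"tx":0,"ty":0,"tz":0.016,"twist":0},{"tx":0,"ty":0,"tz":0.016,"twist":0}]'

```text
t: 31.9
eef_pos: [0.5969, 0.278, 0.0159]
ee_rot: [-3.141, -0.0, -0.063]
force: [-0.4, -0.6, -0.7]
width: 0.0382
gripper_force: 10.0
```

Request:
arm_command --commands '[{"tx":0,"ty":0,"tz":0.002,"twist":0},{"tx":0,"ty":0,"tz":0.004,"twist":0},{"tx":0,"ty":0,"tz":0.006,"twist":0},{"tx":0,"ty":0,"tz":0.008,"twist":0},{"tx":0,"ty":0,"tz":0.009,"twist":0},{"tx":0,"ty":0,"tz":0.009,"twist":0},{"tx":0,"ty":0,"tz":0.009,"twist":0},{"tx":0,"ty":0,"tz":0.009,"twist":0}]'

```text
t: 32.57
eef_pos: [0.5969, 0.2779, 0.0136]
ee_rot: [-3.142, -0.0, -0.063]
force: [0.9, -0.1, -0.6]
width: 0.0378
gripper_force: 10.0
```

Request:
arm_command --commands '[{"tx":0,"ty":0,"tz":0.001,"twist":0},{"tx":0,"ty":0,"tz":0.002,"twist":0},{"tx":0,"ty":0,"tz":0.003,"twist":0},{"tx":0,"ty":0,"tz":0.004,"twist":0},{"tx":0,"ty":0,"tz":0.004,"twist":0},{"tx":0,"ty":0,"tz":0.004,"twist":0},{"tx":0,"ty":0,"tz":0.004,"twist":0},{"tx":0,"ty":0,"tz":0.004,"twist":0}]'

```text
t: 33.23
eef_pos: [0.5969, 0.278, 0.0134]
ee_rot: [-3.141, -0.0, -0.063]
force: [-2.3, -1.0, 7.3]
width: 0.0381
gripper_force: 10.0
```

Request:
arm_command --commands '[{"tx":0,"ty":0,"tz":0,"twist":0},{"tx":0,"ty":0,"tz":0,"twist":0},{"tx":0,"ty":0,"tz":0,"twist":0},{"tx":0,"ty":0,"tz":0,"twist":0},{"tx":0,"ty":0,"tz":-0.02,"twist":0},{"tx":0,"ty":0,"tz":-0.09,"twist":0},{"tx":0,"ty":0,"tz":-0.22,"twist":0},{"tx":0,"ty":0,"tz":-0.37,"twist":0}]' --claw 0.6

```text
t: 33.9
eef_pos: [0.5956, 0.2769, 0.1041]
ee_rot: [3.138, 0.004, -0.064]
force: [0.8, 0.5, 0.3]
width: 0.0525
gripper_force: 0.0
```

Request:
arm_command --commands '[{"tx":-0.05,"ty":0,"tz":-0.12,"twist":0},{"tx":-0.15,"ty":0,"tz":-0.24,"twist":0},{"tx":-0.27,"ty":0,"tz":-0.34,"twist":0},{"tx":-0.4,"ty":0,"tz":-0.4,"twist":0},{"tx":-0.5,"ty":0,"tz":-0.4,"twist":0},{"tx":-0.55,"ty":0,"tz":-0.4,"twist":0},{"tx":-0.55,"ty":0,"tz":-0.4,"twist":0},{"tx":-0.55,"ty":0,"tz":-0.4,"twist":0}]'

```text
t: 34.57
eef_pos: [0.4595, 0.2868, 0.2054]
ee_rot: [-3.141, -0.0, -0.062]
force: [0.2, -0.1, 0.8]
width: 0.0529
gripper_force: 0.0
```

```bash
python3 -c "
from h import *
s=get_state();print(s['t'],s['eef_pos'],s['width'])
i=save('scene','s1')[160:360,60:540,::-1];cv2.imwrite('pics/s1c.png',cv2.resize(i,(792,330),interpolation=cv2.INTER_CUBIC))
j=save('top','t9')[150:350,90:490,::-1];cv2.imwrite('pics/t9c.png',cv2.resize(j,None,fx=2,fy=2,interpolation=cv2.INTER_CUBIC))
"
```

```text
34.5667 [0.45952692 0.28683183 0.20540068] 0.05287491565001085
```

View pics/s1c.png

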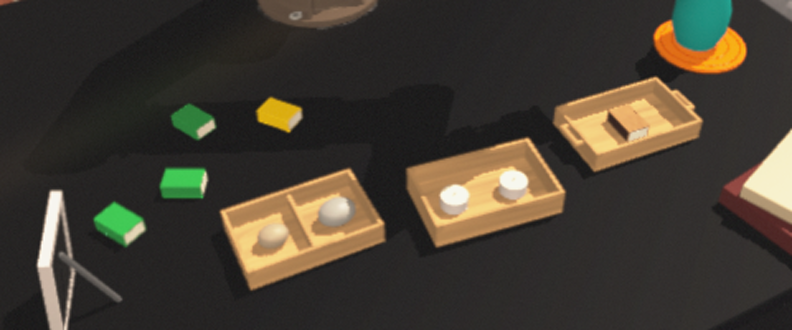

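View pics/t9c.png

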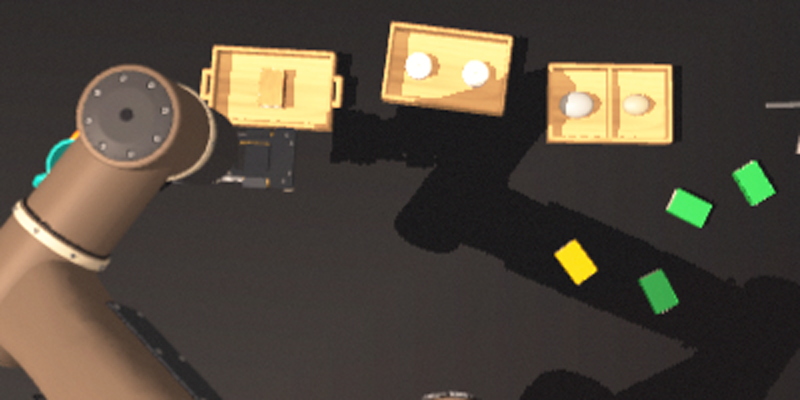

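Both views show each thing flat in its proper tier: stones one per bay, tealights in the plain tier and the matchbox in the handled one. The decoys, photo frame and jug look undisturbed.

```bash
python3 -c "
from h import *
print(job_done())"
```

```text
the job is handed in; nothing more can be done
None
```

The job is handed in: one stone lies in each bay of the divided tier, both tealights in the plain tier and the matchbox in the handled tier, all flat, after about 35 s; the one blemish was the fingers pressing on the work surface at 77 N (wrist force, limit 120 N) while picking up the small stone.

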